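# Clamp a bronze find on the analyser stage

### The arm

A 6-joint arm with a two-finger parallel gripper is mounted at the origin on the work surface. World frame = base frame: x ahead of the robot, y to its left, z up, the work surface at z = 0. Lengths are in m, angles in rad, forces in N, time in s.
With the tool pointing down it reaches from about 0.3 to 0.875 m from the base axis. Payload 6.4 kg.
Tool frame: the origin (TCP) lies at the very end of the fingers, on their centre line; the grasp point (between the pads) lies 19 mm behind it (ctrl.hold_point_z is the distance from the TCP to the grasp point, in m); y points along the fingers, x is the direction in which the jaws open and shut, and the axes are right-handed (so a half turn about y gives the same grasp; the last joint's range is limited). The gripper opens to 85 mm and grips with 20 to 120 N. Pads are 22 mm wide; open, the fingers measure 114 mm over their backs; the gripper's body (76 mm by 85 mm) begins 54 mm behind the grasp point. The pads swing forward as they close: fully open they stand 13 mm farther back than shut.
Start: joints at [-1.393, 0.181, 1.607, -0, 1.354, -0.206], TCP at [0.215, -0.533, 0.231] pointing down, gripper open.
Joint ranges: [-2.99, 2.99], [-0.89, 2.07], [0.3, 2.58], [-1.14, 4.28], [0, 2.63], [-3.12, 3.12]. Speed limits (rad/s): [2.57, 2.57, 3.01, 3.14, 3.14, 3.14].

### API

Orientations are given as a unit quaternion [w, x, y, z].
In Python, from bench import ctrl, imaging gives the robot as it stands.
- The arm moves only by the shell command python3 -m jog 'ROWS'. ROWS is JSON, a list of rows, each a list of 3 entries, a list of its own where there are three numbers: the shift along the tool's x, y, z in cm, then the turn, a rotation vector about the tool's x, y, z in rad, then the finger opening in cm, from 0 to 8.54. A call has 1 to 12 rows; each row shifts and turns the pose as measured when the row begins, along the tool's axes as they then stand; what a row does not reach is not made up. A row lasts 1/12 s, in which the tool goes at most 41.7 mm and 7.16 degrees, less where a joint would pass 70% of its speed; a pose out of reach is approached as far as the arm can. A call is refused whole if a number of a shift passes 4.17 or a number of a turn 0.125, either way. A call with a gripper value outside its range is refused whole. The fingers move at their own pace and stop on an object; the grip force is fixed at half the most. Time passes only in rows, so rows that do not move let the fingers close. It gives the time, the measured TCP pose, the force and the opening at its end, in the units of the state.
- ctrl.get_obs(): the state, without advancing time (a new reading comes with each control period).
- imaging.camera(name): name is "scene" or "top"; returns a dict with "frame" (384x512x3 uint8, red, green, blue), "depth" (384x512 float32, m along the optical axis (not along the pixel's ray), 0 where there is no reading), "K" (3x3 intrinsics, pixels), "R" (3x3) and "t" (3): a world point X has camera coordinates R X + t. Camera axes: x right, y down, z forward; pixel columns grow to the right and rows downward; lengths in m; the calibration is good to about 2 mm. A picture is of the moment at which its call begins.
- ctrl.hand_in(): hands the job in, once; it reports no verdict.
The state is a dict: "time_s": time; "q": joint angles; "dq": joint speeds; "joint_efforts": joint torques, N m; "eef_pos": TCP position; "eef_rot": TCP orientation; "wrist_force": force on the tool from outside, world axes, zero at the start; "torque": the same for the moment, N m; "opening": opening from 0.0 (shut) to 1.0 (fully open).
Only numpy, scipy, OpenCV 4.12 (cv2) and the standard library are available. Lean on these libraries where they do the work, as an engineer would, in place of code of your own. Each camera call takes 0.05 s, during which the arm holds its last target. There are 200 camera calls.

### The job

Load the blue find carrier into the analyser stage: with one fingertip press the green paddle down to hold the spring-closed orange flap open, and with the other fingertip push the carrier by its white back plate along the guide until it is fully home against the stop. Keep the flap held up off the carrier until it is home, then let go so that the flap springs down onto it. Only press and push: do not pinch, lift or tip the carrier, and leave the other finds and lab things where they are.

Things in the scene. Friction and masses are not known exactly. Their poses are not given: they have to be found in the camera images.
- stage: Fixed stage on the table, turned about the vertical. Origin on the table under the flap's front edge. Its x = push direction along the aluminium guide, away from the guide's open end; y across the guide; z up. Guide floor 4 mm thick, from x=-150 to 50 mm; inner walls at y=2.5 and 75.5 mm, 5.5 mm thick, tops 20 mm above the table.
- stop (a point): Stop at the end of the guide, at its middle (stage x=50, y=39 mm, 13 mm above the table): the front face of a white analyser housing spanning stage x 50 to 140, y -6 to 82 mm, 88 mm high.
- rod (a point): Middle of the steel hinge rod, 7 mm thick, parallel to the guide at stage y=-3 mm, 30 mm above the table, from x=-140 to 50 mm. Posts 12 mm wide and 34 mm high carry its ends.
- flap (a joint): Angle (rad) of the hinged piece on the rod: orange flap on the +y side, green paddle on the -y side. 0 = shut by its spring, 0.8 = fully open (end stop). Above about 0.30 the carrier passes under freely; resting on the loaded carrier it reads about 0.30. Pressing the middle of the paddle takes about 1 to 5 N.
- lip (a point): Middle of the lower edge of the orange flap's down-turned lip, 12 mm above the table when shut, where it blocks the carrier. The flap covers stage x 0 to 48 mm, y -3 to 32 mm; its top is 32 mm high when shut, 57 mm fully open.
- paddle (a point): Middle of the upper face of the green, slippery paddle, a strip 136 mm long (stage x -140 to -4 mm) and 26 mm wide. Shut, it slopes up outwards, this point 34 mm above the table at stage y=-30 mm. At flap angle 0.6 it is level, 18 mm above the table, spanning stage y -15 to -41 mm: a fingertip can slide along it at one height. Press it anywhere along it.
- carrier: Loose blue carrier, 0.3 to 0.6 kg, 60 mm long (x, push direction), 70 wide, 18 high; white plate 6 thick, 70 wide, 30 high across its back (-x) end; turquoise bronze disc 30 mm across fixed on top. Origin: centre of its underside. Starts in the guide's open end, short of the flap. Home: front on the stop, origin at stage x=20, back face at x=-10 mm, the plate just outside the flap.
- push_face (a point): Middle of the outer (-x) face of the carrier's white back plate, 24 mm above the table, at stage y about 39 mm. The plate spans 35 mm to each side of it and ends 10 mm above it. Sliding the carrier takes 2 to 7 N.
- vial: Bystander: small jar, loose on the table; origin at its underside. To be left alone.
- bronze_ring: Bystander: bronze ring, loose on the table; origin at its underside. To be left alone.
- ref_puck: Bystander: brass reference puck, loose on the table; origin at its underside. To be left alone.
- brush: Bystander: brush, loose on the table; origin at its underside. To be left alone.
- axe_head: Bystander: bronze axe head, loose on the table; origin at its underside. To be left alone.
- bronze_disc: Bystander: dark bronze disc, loose on the table; origin at its underside. To be left alone.
- find_box: Bystander: small white open box, loose on the table; origin at its underside. To be left alone.
- water: Bystander: white bottle with red cap, loose on the table; origin at its underside. To be left alone.
Mind the look-alikes: they are no part of the job. What is shaped like the carrier but red is not meant.

How it is judged:
By the outcome, as a careful person would: the job done as asked, in the order asked, and still so for the second after the job is handed in, with the robot touching nothing.
It also fails if it takes over 42 s, if anything falls off the work surface, if the arm or the gripper's body presses on something with over 40 N, if the wrist force passes 120 N, or if a joint passes its speed limit or range.

## Working session

There is one attempt and no reset: what is moved stays moved. The work goes in short steps, Python scripts to look and compute and a shell command to move; the robot and the scene stay as the last step left them, time stands still between calls to the robot, and variables do not carry over. Pictures are saved under pics/ and viewed, about 8 in all and at most 12, crops included, and the job is handed in when it is done.

```bash
mkdir -p pics; ls; python3 - <<'E'
from bench import ctrl, imaging
import cv2,numpy as np
o=ctrl.get_obs();print({k:np.round(v,3) for k,v in o.items()},ctrl.hold_point_z)
for n in("scene","top"):
    c=imaging.camera(n);np.savez(f"{n}0.npz",**c)
    cv2.imwrite(f"pics/{n}0.png",c["frame"][:,:,::-1]);print(n,c["K"],c["R"],c["t"])
a=cv2.imread("pics/scene0.png");b=cv2.imread("pics/top0.png")
E
```

```text
pics
{'time_s': np.float64(0.0), 'q': array([-1.393,  0.182,  1.608, -0.   ,  1.354, -0.206]), 'dq': array([-0.   , -0.001, -0.   ,  0.001, -0.002,  0.   ]), 'joint_efforts': array([ 0.0000e+00, -4.4487e+01, -3.5134e+01, -0.0000e+00,  9.0000e-03,
       -0.0000e+00]), 'eef_pos': array([ 0.215, -0.533,  0.23 ]), 'eef_rot': array([ 0.587, -0.586,  0.396, -0.395]), 'wrist_force': array([-0.599, -0.164, -0.141]), 'torque': array([-0.015,  0.051,  0.006]), 'opening': np.float64(0.999)} 0.0187
scene [[470.01862315   0.         263.1575549 ]
 [  0.         470.01862315 196.0476198 ]
 [  0.           0.           1.        ]] [[-0.67909098  0.73400753 -0.00826971]
 [ 0.5039437   0.45798929 -0.73231588]
 [-0.53373793 -0.50147658 -0.68091487]] [ 0.36215869 -0.24180553  1.58454211]
top [[497.93879357   0.         260.70698707]
 [  0.         497.93879357 195.86044538]
 [  0.           0.           1.        ]] [[-0.02446909 -0.99969892  0.00182839]
 [-0.99734501  0.02428591 -0.06865225]
 [ 0.06858718 -0.00350339 -0.99763898]] [0.00353119 0.56405231 1.65343643]
```

View pics/scene0.png

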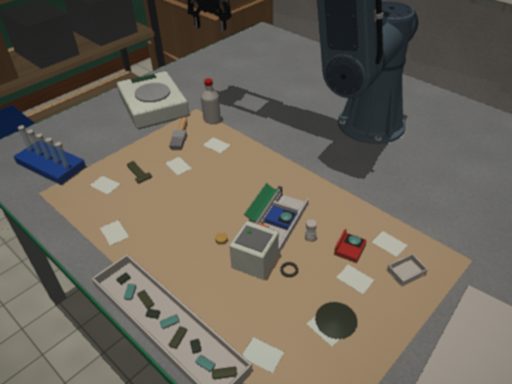

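View pics/top0.png

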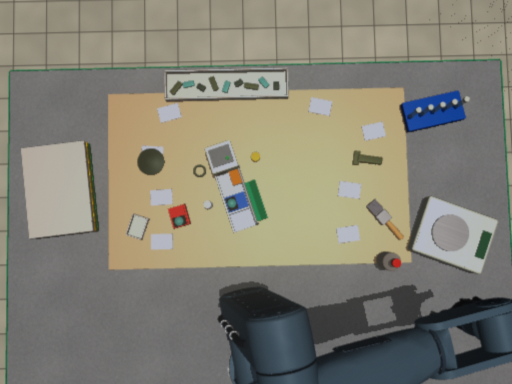

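The top view shows the stage near (238,195): blue carrier about (235,202), orange flap (236,177), green paddle (256,200), housing (222,157). The push direction is up the image. The red look-alike is at (179,216), and in the scene view the blue carrier is at (281,216) and the red one at (350,246). I'm choosing the blue one in the guide.

```bash
cat > h.py <<'E'
import cv2,numpy as np
def pts(c,m):
    v,u=np.nonzero(m&(c["depth"]>0));d=c["depth"][v,u]
    return (np.c_[(np.c_[u,v,np.ones(len(u))]@np.linalg.inv(c["K"]).T)*d[:,None]]-c["t"])@c["R"]
def hsv(c): return cv2.cvtColor(c["frame"],cv2.COLOR_RGB2HSV)
def ray(c,u,v,z):
    C=-c["R"].T@c["t"];d=c["R"].T@np.linalg.inv(c["K"])@[u,v,1];return C+d*(z-C[2])/d[2]
def mask(c,lo,hi,box):
    m=cv2.inRange(hsv(c),lo,hi)>0;b=np.zeros_like(m);x0,y0,x1,y1=box;b[y0:y1,x0:x1]=1;return m&b
E
python3 - <<'E'
from h import *
B={"top":(205,135,275,240),"scene":(225,175,315,280)}
C={"green":((60,120,40),(88,255,255)),"orange":((5,170,120),(17,255,255)),"blue":((105,120,50),(125,255,255))}
ims=[]
for n in B:
    c=dict(np.load(n+"0.npz"))
    x0,y0,x1,y1=B[n];ims.append(cv2.resize(c["frame"][y0:y1,x0:x1,::-1],(400,600 if n=="top" else 467),interpolation=cv2.INTER_CUBIC))
    for k,(lo,hi) in C.items():
        m=mask(c,lo,hi,B[n])
        if k=='orange': m=m
        if m.sum()<8: print(n,k,m.sum());continue
        P=pts(c,m);v,u=np.nonzero(m)
        (cx,cy),(w,h),a=r=cv2.minAreaRect(np.c_[u,v].astype(np.float32))
        print(n,k,len(P),"px",np.round(r[0],1),np.round(r[1],1),round(a,1),"med",P.mean(0).round(4),"z",np.percentile(P[:,2],[5,50,95]).round(3))
        if n=="top":
            for bx in cv2.boxPoints(r): print("  ",bx.round(1),ray(c,*bx,{"green":.034,"orange":.032,"blue":.018}[k]).round(4))
            Q=P[:,:2]-P[:,:2].mean(0);U,S,V=np.linalg.svd(Q);print("  dir",np.degrees(np.arctan2(V[0,1],V[0,0])).round(1))
h=max(i.shape[0] for i in ims);ims=[cv2.copyMakeBorder(i,0,h-i.shape[0],0,0,0) for i in ims]
cv2.imwrite("pics/crop.png",np.hstack(ims))
E
```

```text
top green 395 px [248.5 185.7] [71.6 15. ] 63.1 med [0.5514 0.0085 0.0332] z [0.023 0.032 0.044]
   [225.6 157.2] [0.6955 0.1041 0.034 ]
   [239.  150.4] [0.7173 0.0589 0.034 ]
   [271.4 214.3] [ 0.5009 -0.0442  0.034 ]
   [258. 221.] [0.4794 0.0007 0.034 ]
  dir -159.5
top orange 119 px [235.  176.3] [13.9  8.5] 71.6 med [0.6304 0.0742 0.0316] z [0.026 0.031 0.037]
   [228.7 171.1] [0.6487 0.0948 0.032 ]
   [236.8 168.4] [0.6571 0.0675 0.032 ]
   [241.2 181.6] [0.6124 0.0538 0.032 ]
   [233.1 184.3] [0.604 0.081 0.032]
  dir -163.0
top blue 159 px [236.7 201.5] [14.5 18.7] 71.6 med [0.5504 0.0583 0.0222] z [0.016 0.022 0.028]
   [225.5 197.5] [0.5614 0.1082 0.018 ]
   [243.2 191.6] [0.5799 0.0483 0.018 ]
   [247.8 205.4] [0.533  0.0339 0.018 ]
   [230.1 211.3] [0.5147 0.0937 0.018 ]
  dir -173.5
scene green 441 px [256.6 207.7] [13.5 50.2] 32.0 med [0.5565 0.0104 0.0347] z [0.028 0.033 0.043]
scene orange 0
scene blue 268 px [280. 217.] [26.3 17.6] 19.7 med [0.5571 0.0697 0.0219] z [0.014 0.022 0.026]
```

View pics/crop.png

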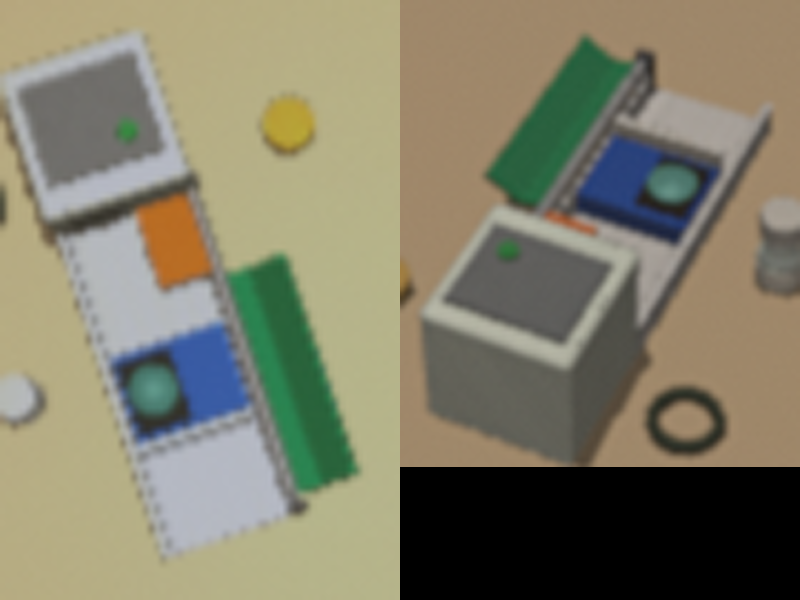

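The crop confirms the blue carrier, with its white plate toward the guide's open end, the orange flap ahead of it and the green paddle on the right. I'll refine the stage frame, then move.

```bash
cat >> h.py <<'E'
A=np.radians(17.0);O=np.array([.6134,.0504])
RS=np.array([[np.cos(A),-np.sin(A)],[np.sin(A),np.cos(A)]])
def st(P): P=np.atleast_2d(P);return np.c_[(P[:,:2]-O)@RS*1000,P[:,2]*1000]
E
python3 - <<'E'
from h import *
from bench import ctrl
c=dict(np.load("top0.npz"));s=dict(np.load("scene0.npz"))
f=5.714
for nm,u,v,z in [("guide end left(-150,81)",165,557,.02),("hous front-left (50,82)",48,228,.088),("hous front right(50,-6)",190,180,.088),("hous back right(140,-6)",140,32,.088),("hous bl(140,82)",3,80,.088),("post(-140..,-3)",297,508,.034),("plate back left",140,456,.034),("plate back right",253,417,.034)]:
    print(nm,st(ray(c,205+u/f,135+v/f,z)).round(1))
for n,cc,box in(("top",c,(243,175,275,240)),("scene",s,(240,180,290,213))):
    m=mask(cc,(60,120,40),(88,255,255),box);m=cv2.erode(m.astype(np.uint8),np.ones((2,2)))>0
    P=st(pts(cc,m));print(n,"paddle",P.mean(0).round(1),np.percentile(P,[2,98],axis=0).round(1))
    d=P[:,:2]-P[:,:2].mean(0);V=np.linalg.svd(d)[2][0];print("ang rel",np.degrees(np.arctan(V[1]/V[0])).round(2))
f2=5.19
for nm,u,v,z in [("plate top right-back",622,118,.034),("plate top back left",722,158,.034),("hous front right top(50,-6)",500,207,.088),("hous front left(50,82)",637,255,.088),("hous bl(140,82)",573,372,.088),("hous br",425,297,.088),("guide end left",768,108,.02)]:
    print(nm,st(ray(s,225+(u-400)*90/400,175+v*105/467,z)).round(1))
o=ctrl.get_obs();print(st(o["eef_pos"]))
E
```

```text
guide end left(-150,81) [[-153.1   80.3   20. ]]
hous front-left (50,82) [[43.2 81.7 88. ]]
hous front right(50,-6) [[43.8 -3.1 88. ]]
hous back right(140,-6) [[133.1  -2.6  88. ]]
hous bl(140,82) [[131.5  79.8  88. ]]
post(-140..,-3) [[-150.5   -2.    34. ]]
plate back left [[-93.1  75.1  34. ]]
plate back right [[-92.3   5.6  34. ]]
top paddle [-75.8 -23.5  32.5] [[-136.1  -37.5   21.9]
 [ -15.1   -9.3   44.4]]
ang rel 0.38
scene paddle [-79.  -21.5  32.8] [[-129.8  -32.6   26.6]
 [ -24.9   -7.7   40.4]]
ang rel -1.46
plate top right-back [[-88.2  12.2  34. ]]
plate top back left [[-82.3  80.1  34. ]]
hous front right top(50,-6) [[55.4  4.9 88. ]]
hous front left(50,82) [[55.7 86.7 88. ]]
hous bl(140,82) [[142.   90.6  88. ]]
hous br [[129.9  -0.7  88. ]]
guide end left [[-148.2   83.9   20. ]]
[[-551.25830813 -441.18529927  230.49895092]]
```

```bash
python3 -m jog '[[[0,-3,0],[0,0.087,0],5.4],[[-2,-2,0],[0,0,0],5.4],[[-4,0,0],[0,0,0],5.4],[[-4,0,0],[0,0,0],5.4],[[-4,0,0],[0,0,0],5.4],[[-4,0,0],[0,0,0],5.4],[[-4,0,0],[0,0,0],5.4],[[-4,0,0],[0,0,0],5.4],[[-4,0,0],[0,0,0],5.4],[[-4,0,0],[0,0,0],5.4],[[-4,0,0],[0,0,0],5.4],[[0,0,0],[0,0,0],5.4]]'
cat > s.py <<'E'
from h import *
from bench import ctrl
from scipy.spatial.transform import Rotation as Ro
o=ctrl.get_obs();q=o["eef_rot"];R=Ro.from_quat([q[1],q[2],q[3],q[0]]).as_matrix()
T=np.r_[RS@[-.119,.009]+O, .1]
print("t",o["time_s"],"stage(mm)",(st(o["eef_pos"])[0]-[-1,3,0]).round(1),"toolx yaw",np.degrees(np.arctan2(R[1,0],R[0,0])).round(2),"down",R[:,1].round(4),"F stage",(np.r_[RS.T@o["wrist_force"][:2],o["wrist_force"][2]]).round(2),"open",o["opening"].round(3),"tool d to start cm",(R.T@(T-o["eef_pos"])*100).round(2))
E
python3 s.py
```

```text
time_s: 1.1
eef_pos: [0.1118, -0.1686, 0.2734]
eef_rot: [0.578, -0.558, 0.433, -0.41]
wrist_force: [0.8, -1.1, -0.3]
opening: 0.635Traceback (most recent call last):
  File "s.py", line 6, in <module>
    print("t",o["time_s"],"stage(mm)",(st(o["eef_pos"])[0]-[-1,3,0]).round(1),"toolx yaw",np.degrees(np.arctan2(R[1,0],R[0,0])).round(2),"down",R[:,1].round(4),"F stage",(np.r_[RS.T@o["wrist_force"][:2],o["wrist_force"][2]]).round(2),"open",o["opening"].round(3),"tool d to start cm",(R.T@(T-o["eef_pos"])*100).round(2))
                                                                                                                                                                                                                                                 ^^^^^^^^^^^^^^^^^^
AttributeError: 'float' object has no attribute 'round'
```

```bash
sed -i 's/o\["opening"\].round(3)/round(float(o["opening"]),3)/' s.py; python3 s.py
python3 -m jog '[[[0,0,4],[0,0,0],5.4],[[0,0,4],[0,0,0],5.4],[[0,0,4],[0,0,0],5.4],[[0,0,4],[0,0,0],5.4],[[0,0,4],[0,0,0],5.4],[[0,0,4],[0,0,0],5.4]]'; python3 s.py
```

```text
t 1.1 stage(mm) [-542.7  -65.8  273.4] toolx yaw -73.16 down [-0.01    0.0425 -0.999 ] F stage [ 0.43 -1.3  -0.29] open 0.635 tool d to start cm [-6.53 17.76 42.4 ]
time_s: 1.6
eef_pos: [0.3219, -0.1191, 0.2763]
eef_rot: [0.566, -0.554, 0.436, -0.427]
wrist_force: [-0.7, -1.2, 0.8]
opening: 0.633
t 1.6 stage(mm) [-327.4  -79.8  276.3] toolx yaw -75.24 down [ 8.000e-04  2.120e-02 -9.998e-01] F stage [-0.97 -0.92  0.8 ] open 0.633 tool d to start cm [-9.03 17.95 20.47]
```

```bash
python3 -m jog '[[[-2,1,3.5],[0,-0.039,-0.021],5.4],[[-2,1,3.5],[0,0,0],5.4],[[-2,1,3.5],[0,0,0],5.4],[[-2,1,3.5],[0,0,0],5.4],[[-1,1,3],[0,0,0],5.4],[[0,1.5,1.5],[0,0,0],5.4],[[0,0,0],[0,0,0],5.4],[[0,0,0],[0,0,0],5.4]]'; python3 s.py
```

```text
time_s: 2.27
eef_pos: [0.4878, 0.0267, 0.2159]
eef_rot: [0.576, -0.567, 0.406, -0.427]
wrist_force: [-0.3, -0.5, 0.5]
opening: 0.629
t 2.2667 stage(mm) [-126.    11.1  215.9] toolx yaw -72.21 down [ 0.0307 -0.0065 -0.9995] F stage [-0.4  -0.42  0.53] open 0.629 tool d to start cm [ 0.34 11.62  0.48]
```

```bash
python3 -m jog '[[[0.3,0,0.5],[-0.027,0.014,0.0156],5.4],[[0,3,0],[0,0,0],5.4],[[0,3,0],[0,0,0],5.4],[[0,3,0],[0,0,0],5.4],[[0,0,0],[0,0,0],5.4],[[0,0,0],[0,0,0],5.4]]'; python3 s.py
```

```text
time_s: 2.77
eef_pos: [0.4975, 0.0213, 0.1311]
eef_rot: [0.57, -0.565, 0.417, -0.427]
wrist_force: [0.6, -0.9, 0.8]
opening: 0.633
t 2.7667 stage(mm) [-118.4    3.   131.1] toolx yaw -73.26 down [ 0.0145 -0.003  -0.9999] F stage [ 0.28 -1.02  0.83] open 0.633 tool d to start cm [-0.32  3.11 -0.01]
```

Now lower it in steps to about 55 mm and look.

```bash
python3 -m jog '[[[-0.3,0,0],[-0.013,-0.004,0.008],5.4],[[0,2.5,0],[0,0,0],5.4],[[0,2.5,0],[0,0,0],5.4],[[0,2,0],[0,0,0],5.4],[[0,0,0],[0,0,0],5.4],[[0,0,0],[0,0,0],5.4]]'; python3 s.py
cat > look.py <<'E'
import sys,cv2,numpy as np
from bench import imaging
n=sys.argv[1];s=imaging.camera("scene");t=imaging.camera("top");np.savez(f"s{n}.npz",**s);np.savez(f"t{n}.npz",**t)
a=s["frame"][170:275,225:325,::-1];b=t["frame"][140:245,205:275,::-1]
f=4.5
cv2.imwrite(f"pics/l{n}.png",np.hstack([cv2.resize(i,None,fx=f,fy=f,interpolation=cv2.INTER_CUBIC) for i in(a,b)]))
E
python3 look.py 1
```

```text
time_s: 3.27
eef_pos: [0.5062, 0.0211, 0.0739]
eef_rot: [0.571, -0.565, 0.415, -0.427]
wrist_force: [0.1, 0.1, 0.5]
opening: 0.632
t 3.2667 stage(mm) [-110.1    0.3   73.9] toolx yaw -73.15 down [ 0.0187 -0.0025 -0.9998] F stage [0.08 0.03 0.49] open 0.632 tool d to start cm [-0.54 -2.62 -0.75]
```

View pics/l1.png

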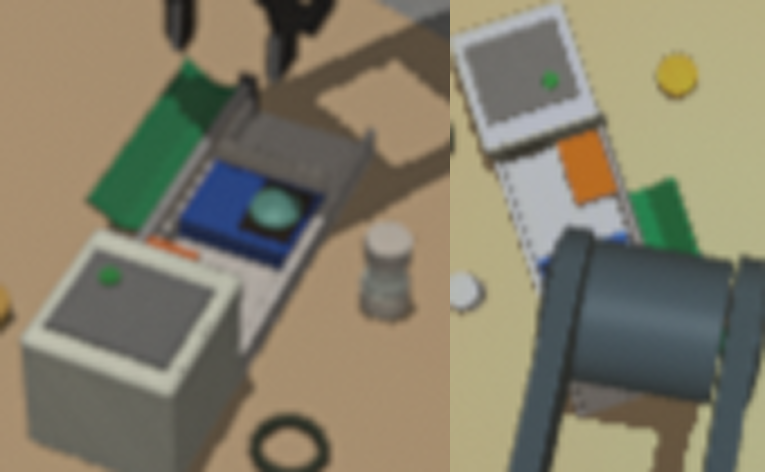

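The scene view shows the fingertips at crop (178,45) and (278,70), above the paddle's outer end and behind the plate. I'll check those positions by ray.

```bash
python3 - <<'E'
from h import *
c=dict(np.load("s1.npz"))
for u,v in((178,45),(278,70)):
    U,V=225+u/4.5,170+v/4.5
    for z in(.074,.08): print(u,z,(st(ray(c,U,V,z))-[-1,3,0]).round(1))
    m=np.zeros(c["depth"].shape,bool);m[int(V)-3:int(V)+1,int(U)-1:int(U)+2]=1
    P=st(pts(c,m))-[-1,3,0];print(P.round(0)[P[:,2]>40])
E
```

```text
178 0.074 [[-113.4  -34.    74. ]]
178 0.08 [[-107.2  -31.    80. ]]
[[ -98.  -31.   97.]
 [ -99.  -29.   97.]
 [-103.  -27.   95.]
 [ -99.  -32.   93.]
 [ -99.  -28.   95.]
 [-100.  -26.   94.]
 [ -97.  -30.   92.]
 [ -99.  -29.   91.]
 [-101.  -27.   90.]
 [-100.  -32.   85.]
 [-101.  -29.   86.]
 [-102.  -27.   86.]]
278 0.074 [[-118.3   29.1   74. ]]
278 0.08 [[-112.    31.7   80. ]]
[[ -98.   32.  104.]
 [ -99.   34.  104.]
 [-104.   35.  100.]
 [ -98.   32.  100.]
 [ -98.   35.  101.]
 [-105.   35.   96.]
 [ -99.   32.   96.]
 [ -99.   35.   97.]
 [-104.   36.   94.]
 [-100.   31.   91.]
 [ -97.   36.   95.]
 [-103.   36.   91.]]
```

```bash
python3 -m jog '[[[-0.5,0,-1.2],[-0.018,0,0.008],5.4],[[0,1,-0.1],[0,0,0],5.4],[[0,1,0],[0,0,0],5.4],[[0,0.8,0],[0,0,0],5.4],[[0,0,0],[0,0,0],5.4],[[0,0,0],[0,0,0],5.4]]'; python3 s.py
```

```text
time_s: 3.87
eef_pos: [0.4942, 0.0217, 0.0484]
eef_rot: [0.569, -0.567, 0.419, -0.423]
wrist_force: [-0.5, 0.1, 0.1]
opening: 0.633
t 3.8667 stage(mm) [-121.4    4.5   48.4] toolx yaw -73.12 down [ 0.006  -0.0016 -1.    ] F stage [-0.47  0.29  0.15] open 0.633 tool d to start cm [-0.14 -5.16  0.37]
```

Good. Press down in small steps, watching force.

```bash
python3 -m jog '[[[0,0.8,0],[-0.006,0,0.003],5.4],[[0,0,0],[0,0,0],5.4],[[0,0.6,0],[0,0,0],5.4],[[0,0,0],[0,0,0],5.4]]'; python3 s.py;python3 -m jog '[[[0,0.6,0],[0,0,0],5.4],[[0,0,0],[0,0,0],5.4],[[0,0.6,0],[0,0,0],5.4],[[0,0,0],[0,0,0],5.4]]'; python3 s.py; 
```

```text
time_s: 4.2
eef_pos: [0.4941, 0.0218, 0.0325]
eef_rot: [-0.567, 0.569, -0.422, 0.421]
wrist_force: [0.2, 0.9, 0.3]
opening: 0.638
t 4.2 stage(mm) [-121.5    4.5   32.5] toolx yaw -73.12 down [-2.3e-03 -1.0e-04 -1.0e+00] F stage [0.47 0.79 0.31] open 0.638 tool d to start cm [-0.15 -6.75  0.33]
time_s: 4.53
eef_pos: [0.4946, 0.022, 0.0197]
eef_rot: [-0.568, 0.568, -0.422, 0.421]
wrist_force: [-1.5, 0.2, 2.1]
opening: 0.632
t 4.5333 stage(mm) [-120.9    4.6   19.7] toolx yaw -73.12 down [-1.4e-03  2.0e-04 -1.0e+00] F stage [-1.36  0.6   2.08] open 0.632 tool d to start cm [-0.15 -8.03  0.28]
```

```bash
python3 -m jog '[[[0,0.4,0],[0,0,0],5.4],[[0,0,0],[0,0,0],5.4],[[0,0,0],[0,0,0],5.4]]'; python3 s.py; python3 look.py 2
```

```text
time_s: 4.78
eef_pos: [0.4952, 0.022, 0.0156]
eef_rot: [-0.568, 0.568, -0.421, 0.421]
wrist_force: [0.1, 0.9, 2.0]
opening: 0.628
t 4.7833 stage(mm) [-120.4    4.4   15.6] toolx yaw -73.11 down [-5.e-04 -0.e+00 -1.e+00] F stage [0.31 0.84 1.98] open 0.628 tool d to start cm [-0.16 -8.44  0.23]
```

View pics/l2.png

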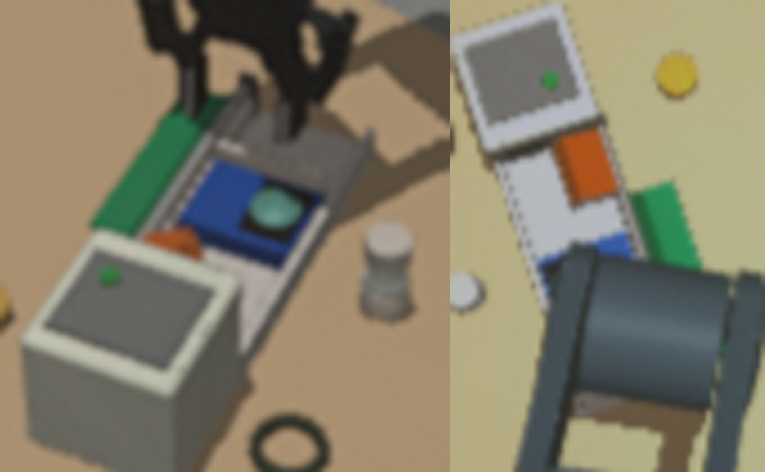

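The flap is up, with orange visible above the housing edge at crop (172,240). The paddle is nearly level with the fingertip on it, and the other finger is in the guide behind the plate at (290,135). Next I'll measure the opening.

```bash
cat > flap.py <<'E'
import sys
from h import *
def rep(t):
    for nm,lo,hi,box in(("orange",(3,150,90),(17,255,255),(222,160,250,190)),("green",(60,100,40),(88,255,255),(243,178,263,202)),("blue",(105,120,50),(125,255,255),(215,160,255,215))):
        P=st(pts(t,mask(t,lo,hi,box)))-[-1,3,0]
        if len(P)<12: print(nm,len(P));continue
        k=np.linalg.lstsq(np.c_[P[:,:2],np.ones(len(P))],P[:,2],rcond=None)[0]
        print(nm,len(P),"lo",np.percentile(P,3,axis=0).round(1),"hi",np.percentile(P,97,axis=0).round(1),"slope across y rad",np.arctan(k[1]).round(3))
rep(dict(np.load(sys.argv[1])))
E
python3 flap.py top0.npz;python3 flap.py t2.npz
```

```text
orange 128 lo [ 1.5  1.4 24.9] hi [46.9 29.  38.1] slope across y rad 0.051
green 216 lo [-76.8 -41.5  22.6] hi [ -8.7 -10.1  44.5] slope across y rad -0.394
blue 159 lo [-79.9   5.7  15.2] hi [-33.1  50.6  29.8] slope across y rad -0.012
orange 144 lo [ 2.2  0.5 31.6] hi [46.5 31.7 52.2] slope across y rad 0.378
green 174 lo [-81.5 -41.   14.2] hi [ -8.  -11.1 284.5] slope across y rad 0.627
blue 31 lo [-68.7   5.7  15.2] hi [-32.5  59.2 346. ] slope across y rad 0.885
```

```bash
python3 -m jog '[[[0,0.1,0.5],[0,0,0],5.4],[[0,0,0.5],[0,0,0],5.4],[[0,0,0.5],[0,0,0],5.4],[[0,0,0.5],[0,0,0],5.4],[[0,0,0.5],[0,0,0],5.4],[[0,0,0.5],[0,0,0],5.4]]'; python3 s.py
```

```text
time_s: 5.38
eef_pos: [0.5249, 0.0308, 0.0147]
eef_rot: [-0.567, 0.569, -0.422, 0.42]
wrist_force: [-4.6, -0.6, 4.9]
opening: 0.627
t 5.3833 stage(mm) [-89.4   4.2  14.7] toolx yaw -73.1 down [-0.0038 -0.001  -1.    ] F stage [-4.54  0.73  4.9 ] open 0.627 tool d to start cm [-0.18 -8.52 -2.9 ]
```

Contact at about 4.5 N, as expected. I'll keep pushing.

```bash
python3 -m jog '[[[0,0,0.6],[0,0,0],5.4],[[0,0,0.6],[0.003,0,0],5.4],[[0,0,0.6],[0,0,0],5.4],[[0,0,0.6],[0,0,0],5.4],[[0,0,0.6],[0,0,0],5.4]]'; python3 s.py; python3 look.py 3; python3 flap.py t3.npz
```

```text
time_s: 5.8
eef_pos: [0.5542, 0.0402, 0.0141]
eef_rot: [-0.567, 0.57, -0.422, 0.419]
wrist_force: [-3.5, -1.6, 5.0]
opening: 0.633
t 5.8 stage(mm) [-58.6   4.5  14.1] toolx yaw -73.01 down [-0.0065 -0.001  -1.    ] F stage [-3.85 -0.54  5.02] open 0.633 tool d to start cm [-0.15 -8.55 -5.99]
orange 50 lo [-3.8 -0.  31.9] hi [ 46.8  27.2 345.1] slope across y rad 1.149
green 0
blue 0
```

View pics/l3.png

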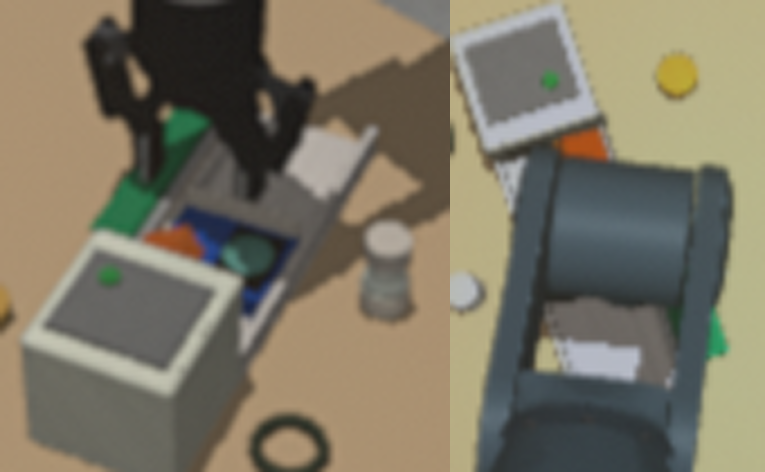

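The carrier is sliding under the raised flap: the orange at crop (175,240) is up and the finger is on the plate at (250,190). Continue.

```bash
python3 -m jog '[[[0,0,0.6],[0.006,0,0],5.4],[[0,0,0.6],[0,0,0],5.4],[[0,0,0.6],[0,0,0],5.4],[[0,0,0.5],[0,0,0],5.4],[[0,0,0.4],[0,0,0],5.4]]'; python3 s.py;  python3 -m jog '[[[0,0,0.3],[0,0,0],5.4],[[0,0,0.3],[0,0,0],5.4]]'; python3 s.py
```

```text
time_s: 6.32
eef_pos: [0.5813, 0.0486, 0.0139]
eef_rot: [-0.568, 0.569, -0.421, 0.42]
wrist_force: [-4.0, -1.6, 6.1]
opening: 0.631
t 6.3167 stage(mm) [-30.2   4.7  13.9] toolx yaw -72.99 down [-1.9e-03  7.0e-04 -1.0e+00] F stage [-4.27 -0.4   6.08] open 0.631 tool d to start cm [-0.15 -8.6  -8.79]
time_s: 6.48
eef_pos: [0.5876, 0.0505, 0.0139]
eef_rot: [-0.568, 0.569, -0.421, 0.42]
wrist_force: [-3.9, -0.5, 4.7]
opening: 0.632
t 6.4833 stage(mm) [-23.7   4.7  13.9] toolx yaw -72.98 down [-2.9e-03  5.0e-04 -1.0e+00] F stage [-3.9   0.65  4.75] open 0.632 tool d to start cm [-0.15 -8.59 -9.45]
```

```bash
for i in 1; do python3 -m jog '[[[0,0,0.2],[0,0,0],5.4]]'; python3 s.py; done; python3 -m jog '[[[0,0,0.2],[0,0,0],5.4]]'; python3 s.py
```

```text
time_s: 6.57
eef_pos: [0.5896, 0.0512, 0.0138]
eef_rot: [-0.568, 0.569, -0.422, 0.419]
wrist_force: [-10.9, -2.1, 8.9]
opening: 0.633
t 6.5667 stage(mm) [-21.5   4.7  13.8] toolx yaw -72.97 down [-3.7e-03  4.0e-04 -1.0e+00] F stage [-11.05   1.21   8.89] open 0.633 tool d to start cm [-0.15 -8.58 -9.67]
time_s: 6.65
eef_pos: [0.5896, 0.0516, 0.0135]
eef_rot: [-0.567, 0.571, -0.423, 0.418]
wrist_force: [-16.7, -5.6, 12.8]
opening: 0.632
t 6.65 stage(mm) [-21.4   5.1  13.5] toolx yaw -72.91 down [-9.e-03 -2.e-04 -1.e+00] F stage [-17.64  -0.42  12.77] open 0.632 tool d to start cm [-0.13 -8.57 -9.73]
```

The TCP stopped at stage x=-21.4 (home expected about -21) and the force is climbing, so the carrier is against the stop. Back off the plate, then lift to release.

```bash
python3 -m jog '[[[0,0,-0.4],[0,0,0],5.4],[[0,0,-0.6],[0.006,0,0],5.4],[[0,0,0],[0,0,0],5.4]]'; python3 s.py;  python3 -m jog '[[[0,-0.5,0],[0,0,0],5.4],[[0,-0.6,0],[0,0,0],5.4],[[0,-0.8,0],[0,0,0],5.4],[[0,-1,0],[0,0,0],5.4],[[0,-2,0],[0,0,0],5.4],[[0,-3,0],[0,0,0],5.4],[[0,-3,-2],[0,0,0],5.4],[[0,-1,-4],[0,0,0],5.4],[[0,0,-4],[0,0,0],5.4],[[0,0,-4],[0,0,0],5.4],[[0,0,-4],[0,0,0],5.4],[[0,0,0],[0,0,0],5.4]]'; python3 s.py; python3 look.py 4; python3 flap.py t4.npz
```

```text
time_s: 6.9
eef_pos: [0.5828, 0.049, 0.0143]
eef_rot: [0.57, -0.568, 0.42, -0.42]
wrist_force: [-1.3, -0.4, 2.7]
opening: 0.635
t 6.9 stage(mm) [-28.7   4.7  14.3] toolx yaw -72.9 down [ 0.0026  0.002  -1.    ] F stage [-1.35  0.02  2.7 ] open 0.635 tool d to start cm [-0.16 -8.6  -8.9 ]
time_s: 7.9
eef_pos: [0.4055, -0.0039, 0.1434]
eef_rot: [0.572, -0.567, 0.417, -0.422]
wrist_force: [0.4, 1.0, -1.1]
opening: 0.63
t 7.9 stage(mm) [-213.7    5.8  143.4] toolx yaw -72.76 down [ 0.0087  0.0017 -1.    ] F stage [ 0.64  0.86 -1.05] open 0.63 tool d to start cm [0.02 4.42 9.53]
orange 132 lo [ 2.7  0.5 28.6] hi [46.6 29.8 45.7] slope across y rad 0.266
green 221 lo [-76.3 -42.2  18.6] hi [ -8.4 -10.1  33.5] slope across y rad -0.08
blue 28 lo [-1.5 36.6 16.1] hi [47.5 69.9 29.7] slope across y rad -0.041
```

View pics/l4.png

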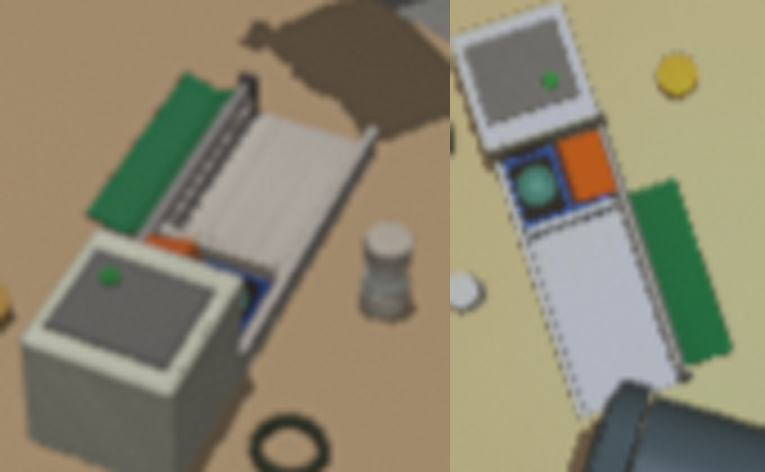

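The carrier is at the housing and the flap rests on it at a slope of 0.27, against about 0.30 expected. One check of the plate and the bystanders, then hand in.

```bash
python3 - <<'E'
from h import *
from bench import ctrl
c=dict(np.load("t4.npz"))
for u,v in((530,240),(622,207)): print("plate back",(st(ray(c,205+(u-450)/4.5,140+v/4.5,.034))-[-1,3,0]).round(1))
a=np.load("scene0.npz")["frame"].astype(int);b=np.load("s4.npz")["frame"].astype(int)
m=(abs(a-b).max(2)>45).astype(np.uint8);n,_,s,_=cv2.connectedComponentsWithStats(m)
print([list(map(int,r)) for r in s[1:] if r[4]>12])
ctrl.hand_in()
E
```

```text
plate back [[-17.1  71.   34. ]]
plate back [[-15.3  -1.3  34. ]]
[[188, 0, 31, 27, 285], [323, 0, 12, 8, 47], [461, 0, 46, 53, 1048], [216, 7, 15, 20, 110], [270, 22, 51, 89, 2618], [321, 32, 41, 66, 1807], [404, 42, 75, 57, 1538], [218, 86, 55, 32, 574], [309, 117, 3, 8, 13], [315, 116, 58, 46, 1075], [273, 119, 14, 21, 134], [339, 119, 7, 4, 20], [288, 122, 12, 7, 47], [374, 126, 109, 53, 3205], [303, 131, 7, 13, 67], [374, 136, 8, 4, 17], [279, 164, 82, 37, 1038], [331, 165, 11, 7, 32], [244, 183, 33, 32, 107], [262, 204, 36, 40, 665], [244, 216, 5, 5, 14]]
the job is handed in; nothing more can be done
```

The blue carrier is loaded against the stop with the flap closed on it, and I handed the job in at about 8 s of the 42 s allowed.

**What I did:** One fingertip pressed the green paddle to an estimated flap angle of 0.5–0.6 and held it there. The other fingertip pushed the carrier by its white back plate until it stopped. I then backed off the plate, lifted to let the flap spring down, and withdrew.

**Last checks:**
- **Home against the stop:** The tool halted at stage x = -21.4 mm, where about -21 mm was expected. Push force rose from about 4 N to 18 N with no further movement.
- **Flap on the carrier:** After release the flap's slope measured 0.27 rad, against about 0.30 for a flap resting on the loaded carrier.
- **Bystanders:** Comparing the scene camera before and after showed changes only at the stage and in areas covered by the robot or its shadow. I saw no bystander moved.

**One disagreement:** The final picture put the plate's back edge at stage x of about -15 to -17 mm instead of -10 mm. The same camera also placed the fixed housing front about 6 mm short in x, so I took this as calibration bias and relied on the force contact at the stop.

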